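# Fish the tape roll out from under the drying rack

### The arm

A 6-joint arm with a two-finger parallel gripper is mounted at the origin on a cart in front of the work surface, level with it; the furniture and walls round the work are solid. World frame = base frame: x ahead of the robot, y to its left, z up, the work surface at z = 0. Lengths are in m, angles in rad, forces in N, time in s.
With the tool pointing down it reaches from about 0.325 to 0.775 m from the base axis. Payload 5.5 kg.
Tool frame: the origin (TCP) lies on the centre line of the jaws, within the pads' length; the fingertips stand 8 mm ahead of it and the grasp point (between the pads) lies 11 mm behind it (robot.tip_extent is the distance from the TCP to the fingertips, in m); z points along the fingers, y is the line along which they close (so a half turn about z gives the same grasp; the last joint's range is limited). The gripper opens to 88 mm and grips with 3 to 60 N. Pads are 20 mm wide; open, the fingers measure 115 mm over their backs; the gripper's body (75 mm by 178 mm) begins 61 mm behind the grasp point.
Start: joints at [1.098, 0.091, 1.231, -0, 1.82, -0.057], TCP at [0.242, 0.549, 0.231] pointing down, gripper open.
Joint ranges: [-2.87, 2.87], [-0.86, 2.18], [0.17, 2.46], [-1.51, 4.65], [0.06, 2.69], [-2.65, 2.65]. Speed limits (rad/s): [2.57, 2.57, 3.01, 3.14, 3.14, 3.14].

### API

Orientations are given as a unit quaternion [x, y, z, w].
In Python, from workcell import robot, kinematics, monitor, imaging, workorder gives the robot as it stands. The module is installed in compiled form; this text tells all that it offers. Calls block until the motion is done:
- robot.move_pose(position, orientation): joint-space move of the TCP to a pose.
- robot.move_l(position, rotation=None, rate=0.15): straight line of the TCP; rotation=None keeps the orientation; rate is the mean speed in m/s.
- robot.move_j(angles): joint-space move.
- robot.move_gripper(opening, strength=None): finger opening in m; strength is the grip in N (None keeps the last); returns when the fingers have stopped.
- robot.wait(seconds).
- kinematics.solve_ik(position, orientation): joint angles nearest the present ones, or None.
- monitor.get_state(): the state.
- imaging.get_image(name): name is "side" or "top" or "wrist"; returns the picture (384x512x3 uint8, red, green, blue); there is no depth.
- imaging.camera_params(name): a dict with "vfov" (degrees; the focal length in pixels is half the picture's height over the tangent of half this angle, whatever the lens; pixels are square), "cx", "cy" (the principal point, pixels), "position" and "rotation" of the camera in the world. Camera axes: x right, y down, z forward; pixel columns grow to the right and rows downward; lengths in m; the calibration is good to about 2 mm. A picture is of the moment at which its call begins: read the wrist's pose just before it. camera_params takes no time and is no camera call; for the wrist camera it gives the pose at the moment of the call.
A pose or a line that the arm cannot do raises robot.IKError and nothing moves.
- workorder.job_done(): hands the job in; it is judged then, once.
The state is a dict: "clock": time; "joint_pos": joint angles; "dq": joint speeds; "joint_efforts": joint torques, N m; "ee_pos": TCP position; "ee_rot": TCP orientation; "wrist_force": force on the tool from outside, world axes, zero at the start; "torque": the same for the moment, N m; "width": finger opening in m; "grasp_force": force on a finger pad.
Only numpy, scipy, OpenCV 4.12 (cv2) and the standard library are available. Lean on these libraries where they do the work, as an engineer would, in place of code of your own. Each camera call takes 0.05 s, during which the arm holds its last target. There are 200 camera calls.

### The job

The roll of masking tape has slid under the low drying rack, where the hand cannot get at it and the freshly filled bowls on top must not be disturbed. Take the bent hook from its stand, fish the roll out with the hook alone until it lies flat on the table completely clear of the rack, then hang the hook back in the fork of its stand. Do not shift the rack or the bowls, and do not touch the roll with the gripper.

Things in the scene. Friction and masses are not known exactly. Their poses are not given: they have to be found in the camera images.
- tape_roll: roll of blue masking tape on a cardboard core, 63 to 126 g, lying flat on the table under the rack: a ring 98 mm across and 25 mm high with an open eye 75 mm across; origin at the centre of its underside, z up through the eye
- drying_rack: low slatted wooden rack, loose, 3 kg, 220 mm wide (y), 180 mm deep (x), 94 mm high; origin on the table under its centre, x from the open front (at x = -90 mm) into the rack. The gap under its five slats (22 mm wide, 17 mm apart, along y) is 82 mm high and 178 mm wide between the front legs; rails close the sides and back
- bent_hook: 220 g; origin at the centre of the underside of its 46x34x5 mm guard, z up the orange handle (24 mm in x, 20 in y, z = 16 to 100 mm), x the way its 6 mm rod runs. Rod, in the xz plane: 20 mm down, then 130 mm along (0.866, 0, -0.5), then 30 mm along (-0.5, 0, -0.866). If the handle leans back 30 degrees the long part is level, the end points down. Starts hanging in the fork, x along the stand's x
- hook_grip (a point): point in the middle of the hook's handle, 58 mm above the guard's underside on the handle's centre line, where it is best taken with the fingers closing along the hook's y (20 mm wide)
- hook_tip (a point): centre of the rounded end (3 mm radius) of the hook's rod
- hook_stand: stand fixed to the table: wooden base 120x74x14 mm, steel post at its back (x = -46 mm), and on it a level fork 7 mm thick, its top 145 mm above the table. Origin on the table below the hanging point; the fork's slot, 14 mm wide between two 14 mm tines (x = -11 to 27 mm), opens towards x
- fork (a point): hanging point: on the top of the fork, in the middle of its slot, where the centre of the guard's underside rests when the hook hangs in the stand
- bowl_large: larger of the two white restored bowls standing on the rack, 86 mm wide, 53 mm high, origin at the centre of its foot
- bowl_small: smaller of the two white restored bowls standing on the rack, 78 mm wide, 43 mm high, origin at the centre of its foot

How it is judged:
On the way, in this order (a step that is already met when the one before it is completed fails the run):
1. the hook has been taken out of the fork (distance between bent_hook and fork above 0.05 m), for 0.2 s.
2. the tip of the hook is under the rack, down in the roll's eye or beside or behind the roll (within 75 mm of its centre, lower than its top), the roll still under the rack (x of hook_tip in the frame of drying_rack above -0.09 m and horizontal distance between hook_tip and tape_roll below 0.075 m and height (world z) of hook_tip below 0.025 m and x of tape_roll in the frame of drying_rack above -0.1 m), for 0.1 s.
3. the roll is out, completely clear of the rack ((x of tape_roll in the frame of drying_rack below -0.14 m or x of tape_roll in the frame of drying_rack above 0.14 m or y of tape_roll in the frame of drying_rack below -0.16 m or y of tape_roll in the frame of drying_rack above 0.16 m)), for 0.2 s.
At the end, for the whole second after the job is handed in: The tape roll lies flat and still on the table (within 0.1 rad), its whole outline clear of the rack's outline, and the hook hangs still and upright (within 0.15 rad) in the fork, the centre of its guard's underside within 15 mm of the hanging point ((x of tape_roll in the frame of drying_rack below -0.14 m or x of tape_roll in the frame of drying_rack above 0.14 m or y of tape_roll in the frame of drying_rack below -0.16 m or y of tape_roll in the frame of drying_rack above 0.16 m) and height (world z) of tape_roll between -0.01 and 0.01 m and angle between tape_roll's own z axis and vertical below 0.1 rad and linear speed of each of tape_roll, bent_hook below 0.02 m/s and distance between bent_hook and fork below 0.015 m and angle between bent_hook's own z axis and vertical below 0.15 rad); the robot touches nothing.
It fails at once if the rack is shifted by more than 12 mm (distance of drying_rack from where it was at the start of the episode above 0.012 m).
It fails at once if a bowl on the rack is shifted by more than 15 mm (distance of any of bowl_large, bowl_small from where it was at the start of the episode above 0.015 m).
It fails at once if the gripper touches the roll (contact force between the fingers and tape_roll above 0.5 N).
It also fails if it takes over 58 s, if anything falls off the work surface, if the arm or the gripper's body presses on something with over 40 N, if the wrist force passes 120 N, or if a joint passes its speed limit or range.

## Working session

There is one attempt and no reset: what is moved stays moved. The work goes in short steps, each a Python script; the robot and the scene stay as the last script left them, time stands still between calls to the robot, and variables do not carry over. Pictures are saved under pics/ and viewed, at most 10 in all, crops included, and the job is handed in when it is done.

```bash
mkdir -p pics; python3 - <<'E'
from workcell import robot, kinematics, monitor, imaging
import cv2,numpy as np
for n in ("top","side"):
    im=imaging.get_image(n); cv2.imwrite(f"pics/{n}0.png",cv2.resize(im[:,:,::-1],(800,600),interpolation=cv2.INTER_CUBIC))
    np.save(f"{n}0.npy",im); print(n,imaging.camera_params(n))
s=monitor.get_state(); print(s['clock'],s['ee_pos'],s['ee_rot'],s['width'])
E
```

```text
top {'vfov': 43.3760317082358, 'cx': 248.36901429760624, 'cy': 198.1301060082698, 'position': array([0.43315793, 0.17108769, 1.0595459 ]), 'rotation': array([-0.69816109,  0.71429169, -0.03770388,  0.03060853])}
side {'vfov': 46.25819015970388, 'cx': 253.77729672334758, 'cy': 186.47784793628585, 'position': array([0.51254804, 0.87871431, 0.61827418]), 'rotation': array([-0.01516509,  0.88356434, -0.46803532,  0.00519761])}
0.1 [0.24224983 0.54864335 0.22961259] [ 2.06416061e-01  9.78463905e-01 -8.64958612e-04 -2.21786952e-04] 0.08793351250557357
```

View pics/top0.png

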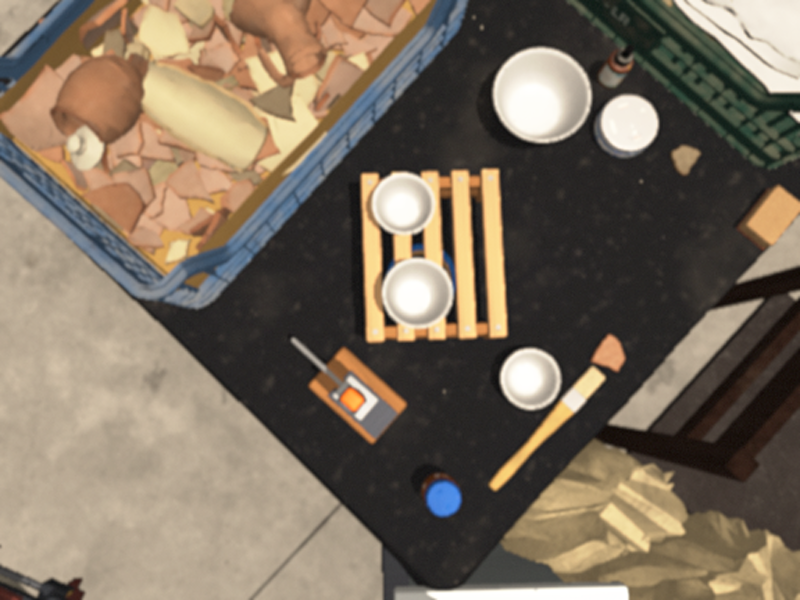

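View pics/side0.png

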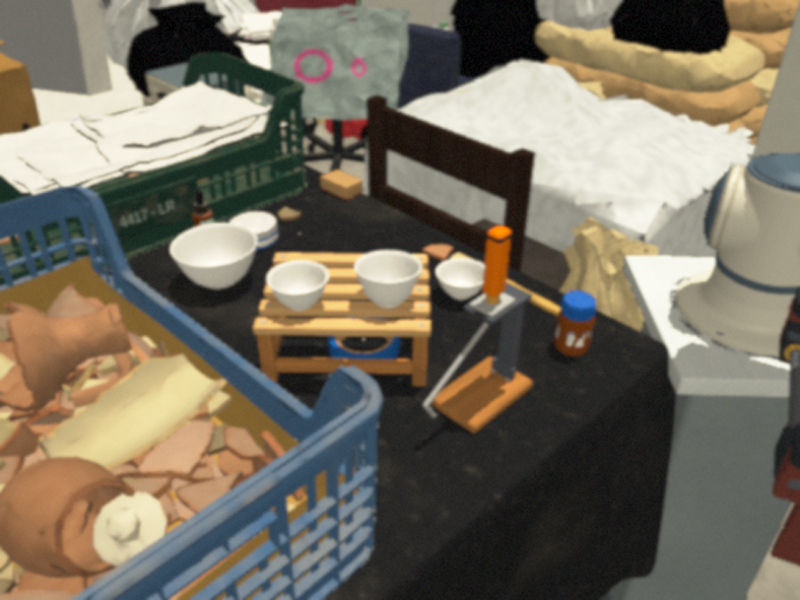

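```bash
cat > h.py <<'E'
import numpy as np
from scipy.spatial.transform import Rotation as R
from workcell import robot, kinematics, monitor, imaging
def K(p): 
    f=192/np.tan(np.radians(p['vfov'])/2); return f
def unproj(name,uv,z):
    p=imaging.camera_params(name); f=K(p); u,v=uv
    d=R.from_quat(p['rotation']).apply([(u-p['cx'])/f,(v-p['cy'])/f,1]); o=np.array(p['position'])
    return o+d*(z-o[2])/d[2]
def proj(name,X):
    p=imaging.camera_params(name); c=R.from_quat(p['rotation']).inv().apply(np.array(X)-p['position'])
    return c[...,:2]/c[...,2:]*K(p)+[p['cx'],p['cy']]
E
python3 - <<'E'
from h import *
import cv2
q=1.5625
for n,uv,z in [("rackTL",(361,174),.094),("rackTR",(499,169),.094),("rackBR",(507,335),.094),("rackBL",(367,342),.094),("handle",(351,399),.245),("rodend",(294,340),.04),
 ("baseL",(310,384),.014),("baseT",(343,348),.014),("baseR",(407,404),.014),("baseB",(374,444),.014),("bowlL",(418,293),.147),("bowlS",(402,203),.137),("tapetop",(435,250),.025)]:
    print(n,unproj("top",np.array(uv)/q,z).round(3))
a=np.load("side0.npy")[150:280,150:360,::-1]; b=np.load("top0.npy")[100:225,220:335,::-1]
a=cv2.resize(a,(800,495),interpolation=cv2.INTER_CUBIC); cv2.imwrite("pics/c1.png",a)
cv2.imwrite("pics/c2.png",cv2.resize(b,(552,600),interpolation=cv2.INTER_CUBIC))
E
```

```text
rackTL [0.706 0.192 0.094]
rackTR [0.709 0.011 0.094]
rackBR [0.49  0.008 0.094]
rackBL [0.486 0.188 0.094]
handle [0.417 0.204 0.245]
rodend [0.493 0.288 0.04 ]
baseL [0.434 0.269 0.014]
baseT [0.482 0.223 0.014]
baseR [0.403 0.136 0.014]
baseB [0.35  0.183 0.014]
bowlL [0.541 0.124 0.147]
bowlS [0.655 0.14  0.137]
tapetop [0.615 0.092 0.025]
```

View pics/c1.png

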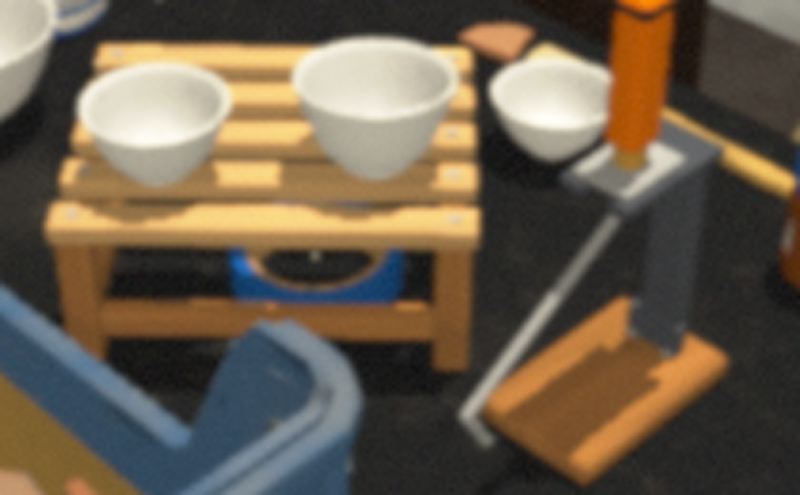

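View pics/c2.png

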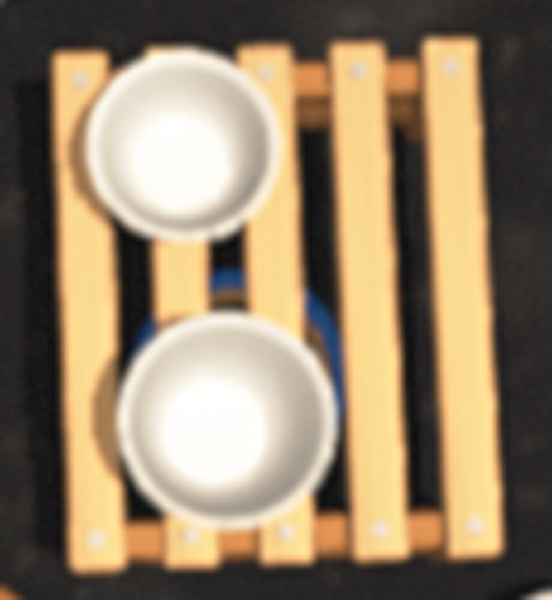

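```bash
cat > m.py <<'E'
from h import *
import cv2
from scipy.optimize import least_squares
q=1.5625
def orange(n):
    h=cv2.cvtColor(np.load(n+"0.npy"),cv2.COLOR_RGB2HSV)
    m=((h[...,0]>=3)&(h[...,0]<=14)&(h[...,1]>215)&(h[...,2]>150)).astype('uint8')
    k,l,st,c=cv2.connectedComponentsWithStats(m); i=1+st[1:,4].argmax(); print(n,st[i],c[i]); return c[i],st[i]
c,st=orange("top"); orange("side")
P=[(-60,-37,14),(60,-37,14),(60,37,14),(-60,37,14),(114,0,60),(0,0,245)]
uv=[(407,404),(343,348),(310,384),(374,444),(292,338),(c[0]*q,c[1]*q)]
# base corners: R,T,L,B
P=np.array(P)/1000.; uv=np.array(uv)/q
def f(v):
    X=P.copy(); X[:,:2]=(R.from_euler('z',v[2]).apply(P)[:,:2]+v[:2]); return (proj("top",X)-uv).ravel()
r=least_squares(f,[.417,.204,.81]); print(r.x,np.degrees(r.x[2]),r.fun.round(1))
xe=unproj("top",(268.3,156.3),.025); ye=unproj("top",(291.2,179.2),.025); print("roll edges xmax,ymin",xe,ye)
# fit roll by blue pixels in both views: outline distance
T=np.linspace(0,2*np.pi,200)
def model(n,x,y):
    m=np.zeros((384,512),'uint8'); pts=[]
    for z in (0,.025): pts.append(proj(n,np.c_[x+.049*np.cos(T),y+.049*np.sin(T),0*T+z]))
    cv2.fillConvexPoly(m,cv2.convexHull(np.vstack(pts).astype(np.float32).round().astype(int)),1)
    e=proj(n,np.c_[x+.0375*np.cos(T),y+.0375*np.sin(T),0*T+.025]).round().astype(int)
    return m
B={}
for n,(u0,u1,v0,v1) in {"top":(230,325,105,215),"side":(165,280,205,240)}.items():
    h=cv2.cvtColor(np.load(n+"0.npy"),cv2.COLOR_RGB2HSV); m=((h[...,0]>100)&(h[...,0]<125)&(h[...,1]>130)&(h[...,2]>70))
    k=np.zeros_like(m);k[v0:v1,u0:u1]=1; m&=k; B[n]=m; ys,xs=np.where(m); print(n,m.sum(),xs.min(),xs.max(),ys.min(),ys.max())
best=[]
for x in np.arange(.53,.63,.002):
  for y in np.arange(.06,.15,.002):
    s=0
    for n in B:
        mm=model(n,x,y); s+=(B[n]&(mm==0)).sum()   # blue outside the model
        ys,xs=np.where(B[n]); a=np.where(mm)[1]
        if n=="side": s+=3*abs(xs.min()-a.min())+3*abs(xs.max()-a.max())
        else: s+=3*abs(xs.max()-a.max())+3*abs(ys.min()-np.where(mm)[0].min())
    best.append((s,x,y))
best.sort(); print(np.round(best[:6],3))
for n,uv in [("bowl3",(530,378)),("crate",(300,240)),("crate2",(210,300)),("brush",(600,372)),("shard",(609,352))]: print(n,unproj("top",np.array(uv)/q,.03).round(3))
E
python3 m.py
```

```text
Traceback (most recent call last):
  File "m.py", line 9, in <module>
    c,st=orange("top"); orange("side")
         ~~~~~~^^^^^^^
  File "m.py", line 8, in orange
    k,l,st,c=cv2.connectedComponentsWithStats(m); i=1+st[1:,4].argmax(); print(n,st[i],c[i]); return c[i],st[i]
                                                      ~~~~~~~~~~~~~~~^^
ValueError: attempt to get argmax of an empty sequence
```

```bash
sed -i 's/>=3)/>=3)/; s/>215)/>190)/' m.py; python3 -c "
import numpy as np,cv2
a=cv2.cvtColor(np.load('top0.npy'),cv2.COLOR_RGB2HSV);print(a[252:259:2,221:229:2])
b=cv2.cvtColor(np.load('side0.npy'),cv2.COLOR_RGB2HSV);print(b[170,312:324:3]); print(b[226,210:260:10])"; python3 m.py
```

```text
[[[ 13 202 254]
  [ 16 190 255]
  [ 16 184 255]
  [ 15 193 255]]

 [[ 15 193 255]
  [ 17 185 254]
  [ 17 180 254]
  [ 18 176 255]]

 [[ 15 194 255]
  [ 17 183 255]
  [ 18 179 254]
  [ 18 172 254]]

 [[ 12 195 249]
  [ 16 191 255]
  [ 18 175 255]
  [ 19 172 255]]]
[[ 13 227 171]
 [ 14 243 177]
 [ 14 241 181]
 [ 14 246 172]]
[[106 113  43]
 [105 210 108]
 [115  51  90]
 [107 152 106]
 [106 197 105]]
top [218 248  15  15  51] [224.2745098  253.39215686]
side [310 154  16  36 417] [317.10551559 170.80815348]
[0.41804684 0.20355081 0.82515173] 47.277711487070135 [ 0.9 -0.6  0.2 -1.7 -1.5  1.1 -0.8 -0.   0.4 -0.2  0.6  1.1]
roll edges xmax,ymin [0.6236278  0.11411649 0.025     ] [0.57238575 0.06594171 0.025     ]
top 55 249 290 156 180
side 222 210 255 216 228Traceback (most recent call last):
  File "m.py", line 35, in <module>
    mm=model(n,x,y); s+=(B[n]&(mm==0)).sum()   # blue outside the model
  File "m.py", line 22, in model
    for z in (0,.025): pts.append(proj(n,np.c_[x+.049*np.cos(T),y+.049*np.sin(T),0*T+z]))
                                  ~~~~^^^^^^^^^^^^^^^^^^^^^^^^^^^^^^^^^^^^^^^^^^^^^^^^^^
  File "h.py", line 11, in proj
    p=imaging.camera_params(name); c=R.from_quat(p['rotation']).inv().apply(np.array(X)-p['position'])
ValueError: time passes only in moves, steps and waits
```

```bash
sed -i 's/^def K/import functools\n@functools.cache\ndef cp(n): return imaging.camera_params(n)\ndef K/; s/p=imaging.camera_params(name)/p=cp(name)/' h.py
sed -i 's/<=14)/<=20)/; s/>190)/>165)/' m.py; python3 m.py
cat >> h.py <<'E'
# hook pose -> tool pose
SGN=-1
G=.058
def tool(origin,yaw,lean,off=(0,0,0),sgn=SGN):
    Rh=R.from_euler('z',yaw)*R.from_euler('y',-lean)
    Rt=Rh*R.from_matrix(np.diag([-sgn,sgn,-1.]))
    return np.array(origin)+Rh.apply([0,0,G-.011]), Rt.as_quat()
TIP=np.array([.0976,0,-.111])
def tool_tip(tip,yaw,lean,sgn=SGN):
    Rh=R.from_euler('z',yaw)*R.from_euler('y',-lean)
    return tool(np.array(tip)-Rh.apply(TIP),yaw,lean,sgn=sgn)
STAND=(np.array([.418,.2035,.145]),.825)
E
python3 - <<'E'
from h import *
yr=np.radians(91); ln=np.radians(30)
for s in (-1,1):
    print(s)
    for nm,(p,o) in dict(stand=tool(*STAND,0,sgn=s),lift=tool(STAND[0]+[0,0,.16],STAND[1],0,sgn=s),pre=tool_tip([.575,-.03,.007],yr,ln,sgn=s),eye=tool_tip([.575,.11,.007],yr,ln,sgn=s),out=tool_tip([.575,-.08,.007],yr,ln,sgn=s),up=tool_tip([.575,-.08,.12],yr,ln,sgn=s)).items():
        j=kinematics.solve_ik(p,o); print(nm,p.round(3),None if j is None else np.round(j,2))
E
```

```text
top [218 248  15  15 144] [224.95833333 254.95138889]
side [310 154  16  40 460] [316.95652174 171.94347826]
[0.41738761 0.20329566 0.82403156] 47.213530425491705 [ 1.1 -0.3  0.4 -1.4 -1.4  1.3 -0.7  0.3  0.5  0.1  0.1 -0.1]
roll edges xmax,ymin [0.6236278  0.11411649 0.025     ] [0.57238575 0.06594171 0.025     ]
top 55 249 290 156 180
side 222 210 255 216 228
[[10.     0.578  0.116]
 [12.     0.578  0.114]
 [12.     0.58   0.112]
 [12.     0.58   0.116]
 [13.     0.58   0.118]
 [15.     0.578  0.118]]
bowl3 [ 0.435 -0.031  0.03 ]
crate [0.632 0.279 0.03 ]
crate2 [0.551 0.403 0.03 ]
brush [ 0.441 -0.127  0.03 ]
shard [ 0.468 -0.141  0.03 ]
-1
stand [0.418 0.204 0.192] [ 0.38 -0.28  1.65 -0.    1.77  1.13]
lift [0.418 0.204 0.352] [ 0.38 -0.21  1.3  -0.    2.05  1.13]
pre [ 0.578 -0.193  0.095] [-0.61  0.36  1.25  0.43  1.84 -0.58]
eye [ 0.578 -0.053  0.095] [-0.42  0.19  1.44  0.48  1.73 -0.42]
out [ 0.578 -0.243  0.095] [-0.67  0.43  1.15  0.42  1.88 -0.62]
up [ 0.578 -0.243  0.208] [-0.67  0.4   0.99  0.45  2.05 -0.53]
1
stand [0.418 0.204 0.192] [ 0.38 -0.28  1.65 -0.    1.77 -2.02]
lift [0.418 0.204 0.352] [ 0.38 -0.21  1.3  -0.    2.05 -2.02]
pre [ 0.578 -0.193  0.095] [-0.61  0.36  1.25  0.43  1.84  2.57]
eye [ 0.578 -0.053  0.095] None
out [ 0.578 -0.243  0.095] [-0.67  0.43  1.15  0.42  1.88  2.52]
up [ 0.578 -0.243  0.208] [-0.67  0.4   0.99  0.45  2.05  2.61]
```

```bash
python3 - <<'E'
from h import *
q=1.5625
def tri(t,s):
    A=[];b=[]
    for n,uv in (("top",t),("side",s)):
        p=cp(n);d=R.from_quat(p['rotation']).apply([(uv[0]/q-p['cx'])/K(p),(uv[1]/q-p['cy'])/K(p),1]);d/=np.linalg.norm(d)
        M=np.eye(3)-np.outer(d,d);A.append(M);b.append(M@p['position'])
    x=np.linalg.lstsq(np.vstack(A),np.hstack(b),rcond=None)[0]; return x.round(3),np.round([np.linalg.norm(M@(x-cp(n)['position'])) for M,n in zip(A,("top","side"))],3)
print("right upright top",tri((755,468),(530,155)))
print("table edge pts",unproj("top",np.array((720,303))/q,0),unproj("top",np.array((605,432))/q,0))
p,o=STAND[0]+[0,0,.10],STAND[1]
a,b=tool(STAND[0]+[0,0,.13],STAND[1],0); print(a)
robot.move_gripper(.06); robot.move_pose(a,b)
a,b=tool(*STAND,0); robot.move_l(a,rate=.1)
robot.move_gripper(0.0,strength=45)
s=monitor.get_state(); print(s['clock'],s['width'],s['grasp_force'],s['wrist_force'],s['ee_pos'])
E
```

```text
right upright top (array([ 0.315, -0.284,  0.124]), array([0.003, 0.003]))
table edge pts [ 0.53457821 -0.31156567  0.        ] [ 0.35770434 -0.13886335  0.        ]
[0.418  0.2035 0.322 ]
4.35 0.020003641902861077 44.98437166213989 [ 0.84428906  0.11452092 -0.14625251] [0.41796628 0.20351861 0.19194   ]
```

```bash
cat >> h.py <<'E'
YR=np.radians(91); LN=np.radians(30)
def go(tip,rate=.12): 
    p,o=tool_tip(tip,YR,LN); robot.move_l(p,o,rate=rate)
def st():
    s=monitor.get_state(); print('t',round(s['clock'],2),'w',round(s['width'],4),'f',np.round(s['wrist_force'],2),'p',np.round(s['ee_pos'],4))
E
python3 - <<'E'
from h import *
import cv2
p,o=tool(STAND[0]+[0,0,.17],STAND[1],0); robot.move_l(p,rate=.12); st()
p,o=tool([.42,-.05,.30],YR,LN); robot.move_pose(p,o)
go([.578,-.04,.15],.2); go([.578,-.04,.037],.12); st()
im=imaging.get_image("side"); t=proj("side",np.array([[.578,-.04,.037]])); print(t, proj("top",np.array([[.578,-.04,.037]])))
a=cv2.resize(im[100:250,150:350,::-1],(800,600),interpolation=cv2.INTER_CUBIC)
cv2.drawMarker(a,tuple(((t[0]-[150,100])*4).astype(int)),(0,255,0),0,20,1); cv2.imwrite("pics/s1.png",a)
im=imaging.get_image("top"); t=proj("top",np.array([[.578,-.04,.037],[.578,.116,.025]]))
a=cv2.resize(im[90:240,220:420,::-1],(800,600),interpolation=cv2.INTER_CUBIC)
for x in t: cv2.drawMarker(a,tuple(((x-[220,90])*4).astype(int)),(0,255,0),0,20,1)
cv2.imwrite("pics/t1.png",a)
E
```

```text
t 5.92 w 0.0196 f [ 0.2   0.49 -1.66] p [0.4179 0.2035 0.3612]
t 9.63 w 0.0196 f [-0.14 -0.44 -2.02] p [ 0.5813 -0.2037  0.1263]
[[237.56225411 171.44720321]] [[341.05926313 174.76037793]]
```

View pics/s1.png

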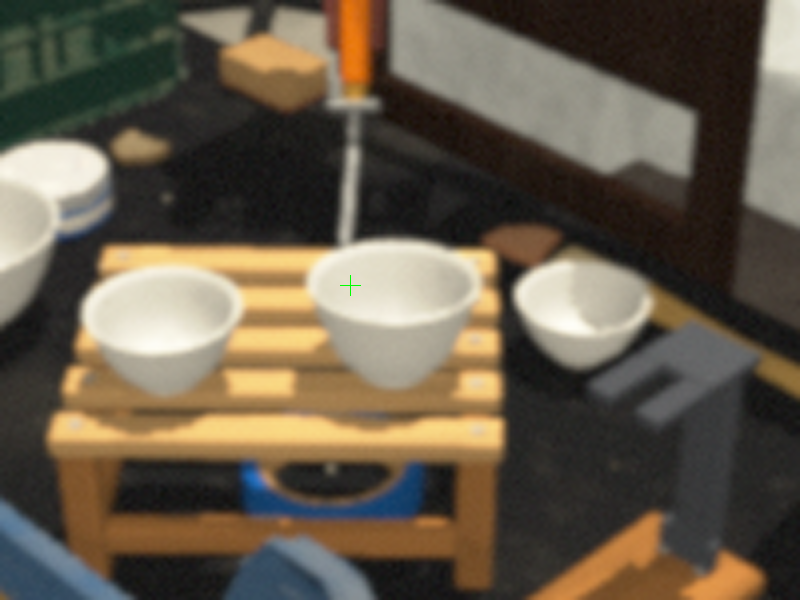

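View pics/t1.png

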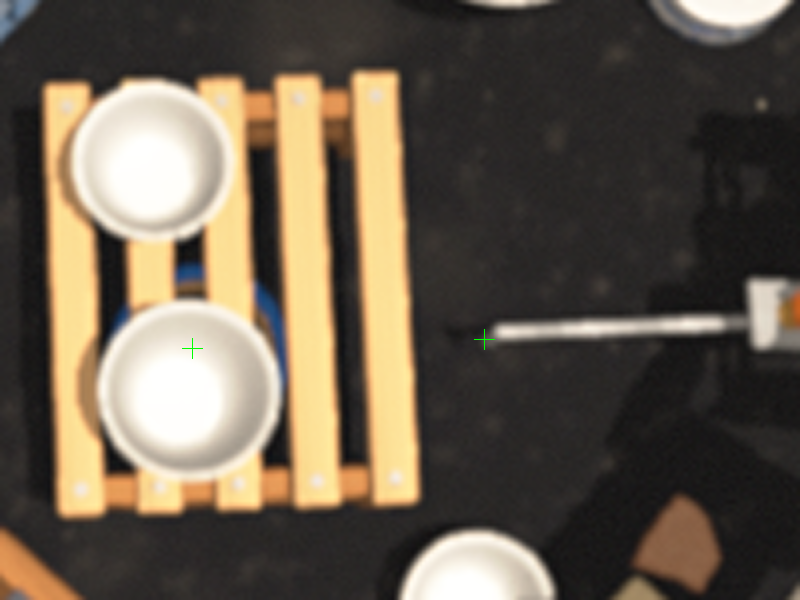

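```bash
python3 - <<'E'
from h import *
import cv2
go([.576,.118,.037],.1); st(); go([.576,.118,.010],.06); st()
robot.wait(.15)
im=imaging.get_image("side"); t=proj("side",np.array([[.576,.118,.010]]))
a=cv2.resize(im[180:255,170:290,::-1],(800,500),interpolation=cv2.INTER_CUBIC)
cv2.drawMarker(a,tuple(((t[0]-[170,180])*6.67).astype(int)),(0,255,0),0,20,1); cv2.imwrite("pics/s2.png",a)
E
```

```text
t 11.47 w 0.0193 f [-0.51  0.16 -1.87] p [ 0.5789 -0.046   0.1249]
t 12.07 w 0.0195 f [-0.34  0.22 -2.55] p [ 0.5787 -0.0454  0.0978]
```

View pics/s2.png

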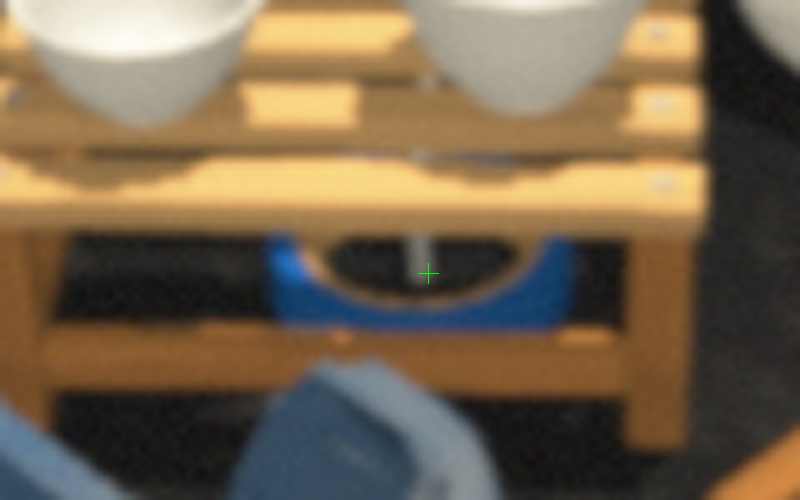

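The picture shows the tip inside the eye, at (420,278) in the crop, against a predicted (428,273). I'm pulling now.

```bash
python3 - <<'E'
from h import *
import cv2
go([.576,.05,.010],.06); st(); go([.578,-.105,.010],.07); st(); robot.wait(.3)
go([.578,-.105,.075],.08); st(); 
im=imaging.get_image("top"); t=proj("top",np.array([[.578,-.07,.025],[.578,-.04,.025]]))
a=cv2.resize(im[90:240,220:420,::-1],(800,600),interpolation=cv2.INTER_CUBIC)
for x in t: cv2.drawMarker(a,tuple(((x-[220,90])*4).astype(int)),(0,255,0),0,20,1)
cv2.imwrite("pics/t2.png",a)
E
```

```text
t 13.55 w 0.02 f [ 0.29  0.53 -1.61] p [ 0.5788 -0.1132  0.0981]
t 15.92 w 0.0196 f [ 0.15 -0.12 -1.99] p [ 0.5809 -0.2683  0.0981]
t 17.18 w 0.0196 f [ 0.5   0.3  -2.54] p [ 0.5807 -0.2684  0.1622]
```

View pics/t2.png

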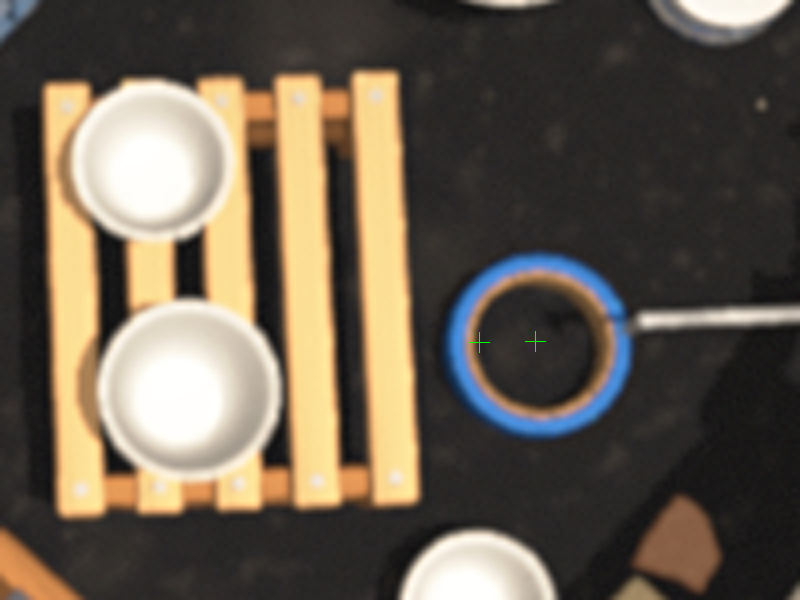

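The roll lies clear of the rack, centred at (540,345) in the crop, about y = -0.072. Rack and bowls have not moved. Next I'll return the hook.

```bash
python3 - <<'E'
from h import *
import cv2
go([.578,-.105,.16],.15)
p,o=tool([.42,-.05,.30],YR,LN); robot.move_l(p,o,rate=.2)
p,o=tool(STAND[0]+[0,0,.17],STAND[1],0); robot.move_pose(p,o); robot.wait(.2); st()
for z in (.14,.08,.03,.012):
    robot.move_l(tool(STAND[0]+[0,0,z],STAND[1],0)[0],rate=.08); st()
    if np.linalg.norm(np.array(monitor.get_state()['wrist_force'])-[0,0,-2])>6: print("contact");break
a=cv2.resize(imaging.get_image("side")[120:270,220:420,::-1],(800,600),interpolation=cv2.INTER_CUBIC); cv2.imwrite("pics/s3.png",a)
E
```

```text
t 20.97 w 0.0196 f [-0.13 -0.84 -1.93] p [0.4184 0.2026 0.3617]
t 21.49 w 0.0196 f [-0.42  0.43 -1.39] p [0.4179 0.2034 0.332 ]
t 22.39 w 0.0201 f [-0.31 -0.47 -1.7 ] p [0.4181 0.2036 0.2727]
t 23.17 w 0.0199 f [-0.63 -0.81 -1.49] p [0.4181 0.2035 0.2224]
t 23.54 w 0.0197 f [ 0.32 -0.45 -1.71] p [0.4176 0.2034 0.2031]
```

View pics/s3.png

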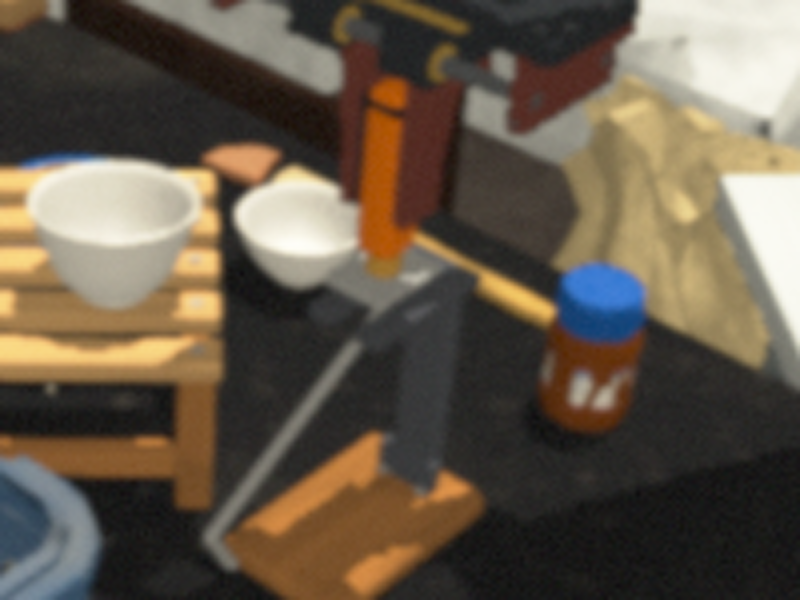

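The guard (385,275) sits just above the fork with the rod in the slot. I'll lower it and release.

```bash
python3 - <<'E'
from h import *
import cv2
for z in (.004,.001,-.0005):
    robot.move_l(tool(STAND[0]+[0,0,z],STAND[1],0)[0],rate=.03); st()
    if monitor.get_state()['wrist_force'][2]>1: break
robot.move_gripper(.045); st()
robot.move_l(tool(STAND[0]+[0,0,.15],STAND[1],0)[0],rate=.1); robot.wait(.8); st()
im=imaging.get_image("top")
np.save("top1.npy",im); d=np.abs(im.astype(int)-np.load("top0.npy")).sum(2)
s=imaging.get_image("side"); a=s[120:270,220:420,::-1]; cv2.imwrite("pics/s4.png",cv2.resize(a,(800,600),interpolation=cv2.INTER_CUBIC))
d=np.abs(s.astype(int)-np.load("side0.npy")).sum(2); print("side diff rack/bowls",(d[160:245,160:275]>90).sum(),"stand",(d[180:280,260:345]>90).sum())
E
```

```text
t 24.01 w 0.0196 f [-0.6  -0.38 -3.08] p [0.4179 0.2034 0.1958]
t 24.26 w 0.0198 f [-0.86  0.56 -3.4 ] p [0.4179 0.2035 0.1928]
t 24.51 w 0.0199 f [0.1  0.07 1.55] p [0.4182 0.2036 0.1919]
t 25.1 w 0.0448 f [ 0.64  0.49 -0.86] p [0.418  0.2035 0.1915]
t 27.56 w 0.0453 f [-0.64  0.32  0.48] p [0.418  0.2035 0.342 ]
side diff rack/bowls 390 stand 421
```

View pics/s4.png

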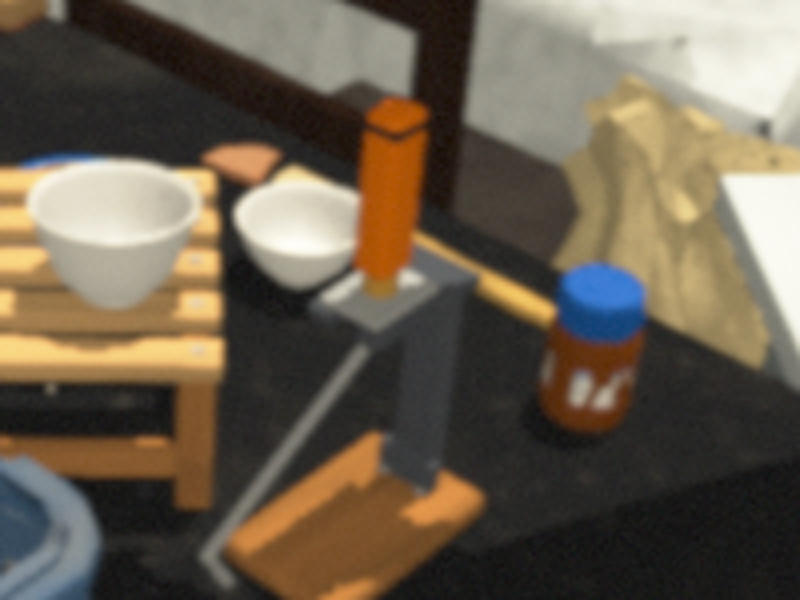

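The hook hangs upright in the fork, guard at (380,295), and the gripper is clear of it.

```bash
python3 -c "
from workcell import workorder
print(workorder.job_done())"
```

```text
the job is handed in; nothing more can be done
None
```

The job is handed in (no verdict came back): the roll lies clear of the rack, about 17 cm in front of its centre, the hook hangs back in its fork, and the pictures show no shift of the rack or bowls.

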